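# Transfer sanding drums to the storage rack in order

### The arm

A 6-joint arm with a two-finger parallel gripper is mounted at the origin on the work surface. World frame = base frame: x ahead of the robot, y to its left, z up, the work surface at z = 0. Lengths are in m, angles in rad, forces in N, time in s.
With the tool pointing down it reaches from about 0.375 to 0.9 m from the base axis. Payload 3.1 kg.
Tool frame: the origin (TCP) lies on the centre line of the jaws, within the pads' length; the fingertips stand 22 mm ahead of it and the grasp point (between the pads) lies 3 mm ahead of it; z points along the fingers, y is the line along which they close (so a half turn about z gives the same grasp; the last joint's range is limited). The gripper opens to 85 mm and grips with 20 to 120 N. Pads are 22 mm wide; open, the fingers measure 114 mm over their backs; the gripper's body (76 mm by 85 mm) begins 54 mm behind the grasp point. The pads swing forward as they close: fully open they stand 13 mm farther back than shut.
Start: joints at [1.062, 0.527, 1.433, -0, 1.181, -0.178], TCP at [0.202, 0.591, 0.253] pointing down, gripper open.
Joint ranges: [-3.08, 3.08], [-0.75, 2.2], [0.22, 2.44], [-1.43, 4.57], [0, 2.65], [-2.85, 2.85]. Speed limits (rad/s): [2.79, 2.79, 3.14, 3.14, 3.14, 3.14].

### API

Orientations are given as a unit quaternion [x, y, z, w].
In Python, from station import sense, eyes, job gives the robot as it stands.
- The arm moves only by the tool step_hand, called after "Request:" as name(argument=value, ...) on one line, values as JSON. Schema: {"type":"object","properties":{"segments":{"type":"object","properties":{"motion":{"type":"array","items":{"type":"array","items":{"type":"number"},"minItems":5,"maxItems":5},"minItems":1,"maxItems":20}},"additionalProperties":false,"required":["motion"]},"grip_force":{"type":"number"},"only":{"type":"string"},"quiet":{"type":"boolean"},"lines":{"type":"string"}},"required":["segments"],"additionalProperties":false}. segments is an object whose key "motion" holds a list of rows, 1 to 20 of them, each of 5 numbers: dx, dy, dz in a scale on which 1.0 is 1 m, then a turn about the tool's z in parts of the range, where 1.0 means pi rad, then the opening from 0.0 (shut) to 1.0 (fully open); each row is the pose to reach, as a shift and turn from the pose commanded when the call began, along the tool's axes at that moment; what a row does not reach only later rows make up. A row lasts 1/10 s, in which the tool goes at most 0.05 m and 0.15 rad, less where a joint would pass 70% of its speed; a pose out of reach is approached as far as the arm can. The fingers move at their own pace and stop on an object; grip_force is the grip in N (left out, the last holds). Time passes only in rows, so rows that do not move let the fingers close. The tool returns the time, the measured TCP pose, the force, the opening and the grip force at its end. only (a regular expression) keeps the lines of the reply that match it, lines (a string "A,B") keeps lines A to B, and quiet returns only ok. Shift and turn numbers lie between -1 and 1, and a call with a number outside is refused. Input that does not fit is refused with a message, and nothing moves.
- sense(): the state, without advancing time (a new reading comes with each control period).
- eyes.snapshot(name): name is "scene" or "top" or "wrist"; returns a dict with "pixels" (400x640x3 uint8, red, green, blue), "range_z" (400x640 float32, m along the optical axis (not along the pixel's ray), 0 where there is no reading), "fov_y" (degrees; the focal length in pixels is half the picture's height over the tangent of half this angle, whatever the lens; pixels are square), "cx", "cy" (the principal point, pixels), "k1" (the pictures are not rectified: a ray, as slopes to the right and down, at radius r is drawn at 1 + k1 r^2 times it, then the intrinsics apply), "R" (3x3) and "t" (3): a world point X has camera coordinates R X + t; the wrist camera has in their place "hand_eye" (4x4, takes a point from camera to tool coordinates, whose origin is the TCP and whose axes are the flange's). Camera axes: x right, y down, z forward; pixel columns grow to the right and rows downward; lengths in m; the calibration is good to about 2 mm. A picture is of the moment at which its call begins: read the wrist's pose just before it.
- job.sign_off(): hands the job in; it is judged then, once.
The state is a dict: "t": time; "q": joint angles; "qd": joint speeds; "tau": joint torques, N m; "tcp_pos": TCP position; "tool_rot": TCP orientation; "force": force on the tool from outside, world axes, zero at the start; "ft_torque": the same for the moment, N m; "finger_gap": opening from 0.0 (shut) to 1.0 (fully open); "gripper_force": force on a finger pad.
Only numpy, scipy, OpenCV 4.12 (cv2) and the standard library are available. Lean on these libraries where they do the work, as an engineer would, in place of code of your own. Each camera call takes 0.05 s, during which the arm holds its last target. There are 200 camera calls.

### The job

The four sanding drums stand on the plywood board in their order of use. Move them all into the black storage rack, one upright on the floor of each bay, in the same left-to-right order as they stood on the board, without toppling any; let go of them all.

Things in the scene. Friction and masses are not known exactly. Their poses are not given: they have to be found in the camera images.
- board: Fixed plywood board, 76 x 290 mm, 12 mm thick, carrying the four coloured cradles in a row. Origin: centre of its underside. Its y axis runs along the row to the robot's left (board and rack are turned at most 0.2 rad); cradle centres at x = 0, y = +102, +34, -34, -102 mm in its frame, the colours in a new order at each start.
- rack: Fixed black rack, 74 x 278 mm, a row of four open bays 62 x 62 mm inside, grey floors. Origin: centre of its underside; bay floors 6 mm and wall tops 20 mm above it. Its y axis runs along the row to the robot's left; bay centres at x = 0, y = +102, +34, -34, -102 mm. Board and rack lie one before the other, either nearer, rows 100 mm or more apart; nothing else within 100 mm.
- cradle_red: Red square cradle fixed on the board, 62 x 62 mm, floor 6 mm above its origin, low rim to 10 mm. Origin: centre of its underside; axes parallel to the board's. At the start the red drum stands in it; it stays behind and shows where in the row that drum came from.
- drum_red: Loose upright sanding drum: brown cylinder 34 mm in diameter, 66 mm tall, with a red 12 mm cap at the top; 0.07 to 0.2 kg. Origin: centre of its underside, z up along its axis; its yaw is arbitrary. Grasp from above across the diameter, 40 to 50 mm above its foot, with the fingers before and behind the row (neighbours stand 68 mm apart).
- cradle_yellow: Yellow square cradle fixed on the board, 62 x 62 mm, floor 6 mm above its origin, low rim to 10 mm. Origin: centre of its underside; axes parallel to the board's. At the start the yellow drum stands in it; it stays behind and shows where in the row that drum came from.
- drum_yellow: Loose upright sanding drum: brown cylinder 38 mm in diameter, 66 mm tall, with a yellow 12 mm cap at the top; 0.07 to 0.2 kg. Origin: centre of its underside, z up along its axis; its yaw is arbitrary. Grasp from above across the diameter, 40 to 50 mm above its foot, with the fingers before and behind the row (neighbours stand 68 mm apart).
- cradle_green: Green square cradle fixed on the board, 62 x 62 mm, floor 6 mm above its origin, low rim to 10 mm. Origin: centre of its underside; axes parallel to the board's. At the start the green drum stands in it; it stays behind and shows where in the row that drum came from.
- drum_green: Loose upright sanding drum: brown cylinder 42 mm in diameter, 66 mm tall, with a green 12 mm cap at the top; 0.07 to 0.2 kg. Origin: centre of its underside, z up along its axis; its yaw is arbitrary. Grasp from above across the diameter, 40 to 50 mm above its foot, with the fingers before and behind the row (neighbours stand 68 mm apart).
- cradle_blue: Blue square cradle fixed on the board, 62 x 62 mm, floor 6 mm above its origin, low rim to 10 mm. Origin: centre of its underside; axes parallel to the board's. At the start the blue drum stands in it; it stays behind and shows where in the row that drum came from.
- drum_blue: Loose upright sanding drum: brown cylinder 46 mm in diameter, 66 mm tall, with a blue 12 mm cap at the top; 0.07 to 0.2 kg. Origin: centre of its underside, z up along its axis; its yaw is arbitrary. Grasp from above across the diameter, 40 to 50 mm above its foot, with the fingers before and behind the row (neighbours stand 68 mm apart).
Things that resemble listed ones, but are neither listed nor needed, are in the scene too. What is shaped like the drum_yellow but white is not meant.

How it is judged:
At the end, for the whole second after the job is handed in: Each drum stands upright (within 0.1 rad), at rest, on the floor of the rack's bay whose place from the left equals that drum's cradle's place from the left on the board: centre within 20 mm of the bay's centre along each rack axis, foot within 5 mm of the bay floor's height (((y of cradle_red in the frame of board between 0.068 and 0.136 m and y of drum_red in the frame of rack between 0.082 and 0.122 m) or (y of cradle_red in the frame of board between 0 and 0.068 m and y of drum_red in the frame of rack between 0.014 and 0.054 m) or (y of cradle_red in the frame of board between -0.068 and 0 m and y of drum_red in the frame of rack between -0.054 and -0.014 m) or (y of cradle_red in the frame of board between -0.136 and -0.068 m and y of drum_red in the frame of rack between -0.122 and -0.082 m)) and x of drum_red in the frame of rack between -0.02 and 0.02 m and z of drum_red in the frame of rack between 0.001 and 0.011 m and angle between each of drum_red, drum_yellow, drum_green, drum_blue's own z axis and vertical below 0.1 rad and linear speed of each of drum_red, drum_yellow, drum_green, drum_blue below 0.02 m/s and ((y of cradle_yellow in the frame of board between 0.068 and 0.136 m and y of drum_yellow in the frame of rack between 0.082 and 0.122 m) or (y of cradle_yellow in the frame of board between 0 and 0.068 m and y of drum_yellow in the frame of rack between 0.014 and 0.054 m) or (y of cradle_yellow in the frame of board between -0.068 and 0 m and y of drum_yellow in the frame of rack between -0.054 and -0.014 m) or (y of cradle_yellow in the frame of board between -0.136 and -0.068 m and y of drum_yellow in the frame of rack between -0.122 and -0.082 m)) and x of drum_yellow in the frame of rack between -0.02 and 0.02 m and z of drum_yellow in the frame of rack between 0.001 and 0.011 m and ((y of cradle_green in the frame of board between 0.068 and 0.136 m and y of drum_green in the frame of rack between 0.082 and 0.122 m) or (y of cradle_green in the frame of board between 0 and 0.068 m and y of drum_green in the frame of rack between 0.014 and 0.054 m) or (y of cradle_green in the frame of board between -0.068 and 0 m and y of drum_green in the frame of rack between -0.054 and -0.014 m) or (y of cradle_green in the frame of board between -0.136 and -0.068 m and y of drum_green in the frame of rack between -0.122 and -0.082 m)) and x of drum_green in the frame of rack between -0.02 and 0.02 m and z of drum_green in the frame of rack between 0.001 and 0.011 m and ((y of cradle_blue in the frame of board between 0.068 and 0.136 m and y of drum_blue in the frame of rack between 0.082 and 0.122 m) or (y of cradle_blue in the frame of board between 0 and 0.068 m and y of drum_blue in the frame of rack between 0.014 and 0.054 m) or (y of cradle_blue in the frame of board between -0.068 and 0 m and y of drum_blue in the frame of rack between -0.054 and -0.014 m) or (y of cradle_blue in the frame of board between -0.136 and -0.068 m and y of drum_blue in the frame of rack between -0.122 and -0.082 m)) and x of drum_blue in the frame of rack between -0.02 and 0.02 m and z of drum_blue in the frame of rack between 0.001 and 0.011 m); the robot touches nothing.
It fails at once if the red drum was toppled (angle between drum_red's own z axis and vertical above 0.8 rad).
It fails at once if the yellow drum was toppled (angle between drum_yellow's own z axis and vertical above 0.8 rad).
It fails at once if the green drum was toppled (angle between drum_green's own z axis and vertical above 0.8 rad).
It fails at once if the blue drum was toppled (angle between drum_blue's own z axis and vertical above 0.8 rad).
It also fails if it takes over 90 s, if anything falls off the work surface, if the arm or the gripper's body presses on something with over 40 N, if the wrist force passes 120 N, or if a joint passes its speed limit or range.

## Working session

There is one attempt and no reset: what is moved stays moved. The work goes in short steps, Python scripts to look and compute and a tool call to move; the robot and the scene stay as the last step left them, time stands still between calls to the robot, and variables do not carry over. Pictures are saved under pics/ and viewed, at most 14 in all, crops included, and the job is handed in when it is done.

```bash
ls; mkdir -p pics; python3 - <<'E'
from station import sense, eyes
import cv2
s=sense(); print({k:s[k] for k in("t","tcp_pos","tool_rot","finger_gap")})
for n in("top","scene"):
    d=eyes.snapshot(n); cv2.imwrite(f"pics/{n}0.png",d["pixels"][:,:,::-1]); print(n,d["fov_y"],d["cx"],d["cy"],d["k1"],d["R"],d["t"])
E
```

```text
pics
{'t': 0.0, 'tcp_pos': array([0.2020595 , 0.59075852, 0.25235734]), 'tool_rot': array([ 1.64149076e-01,  9.86434977e-01, -9.91748731e-04, -3.65091753e-04]), 'finger_gap': 0.9992897668178615}
top 45.95180812231981 320.78619529519335 200.77242886797427 -0.13851863032523543 [[ 0.01688392 -0.99985235 -0.00319486]
 [-0.98736744 -0.01616945 -0.1576201 ]
 [ 0.15754517  0.00581574 -0.98749466]] [-0.02188825  0.59281605  0.9234798 ]
scene 42.40984634794429 331.08425291695403 201.31213032433658 -0.16937151512512028 [[-0.87099663  0.49103562 -0.01577656]
 [ 0.28435149  0.47767404 -0.8312471 ]
 [-0.40063588 -0.72849951 -0.55567919]] [ 0.52558868 -0.13876323  1.3045308 ]
```

View pics/top0.png

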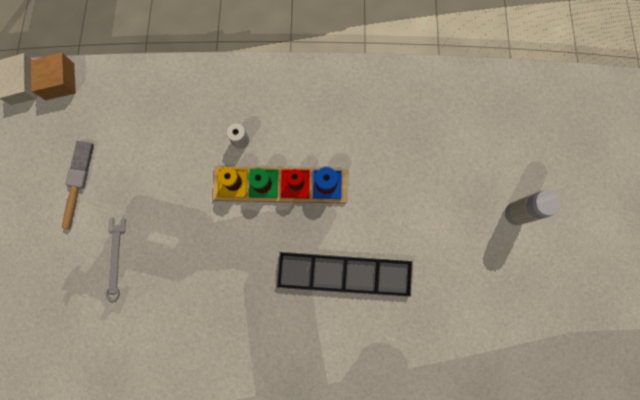

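View pics/scene0.png

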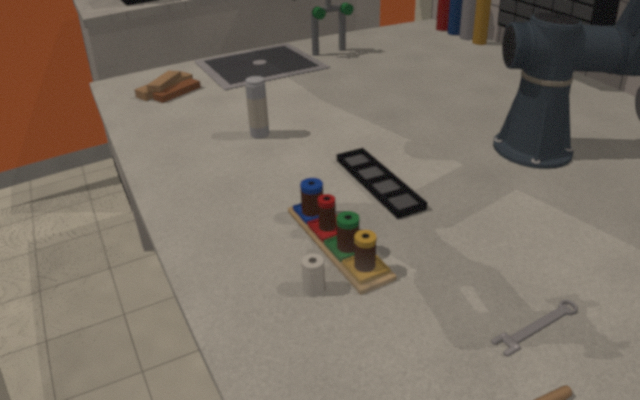

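Left to right on the board (top view): yellow (230,180), green (261,181), red (295,183), blue (326,181). The white decoy is at (236,132). The empty rack spans (278,253)–(411,295), nearer the robot. Things that could be confused: the white cylinder (236,132) and the grey can (530,208). The wanted ones are the four coloured caps standing in the cradles.

```bash
python3 - <<'E'
import cv2
a=cv2.imread("pics/top0.png")[150:310,205:425]; cv2.imwrite("pics/topc.png",cv2.resize(a,None,fx=3.6,fy=3.6,interpolation=cv2.INTER_CUBIC))
a=cv2.imread("pics/scene0.png")[140:300,275:435]; cv2.imwrite("pics/scenec.png",cv2.resize(a,None,fx=3.75,fy=3.75,interpolation=cv2.INTER_CUBIC))
E
```

```text
(no output)
```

View pics/topc.png

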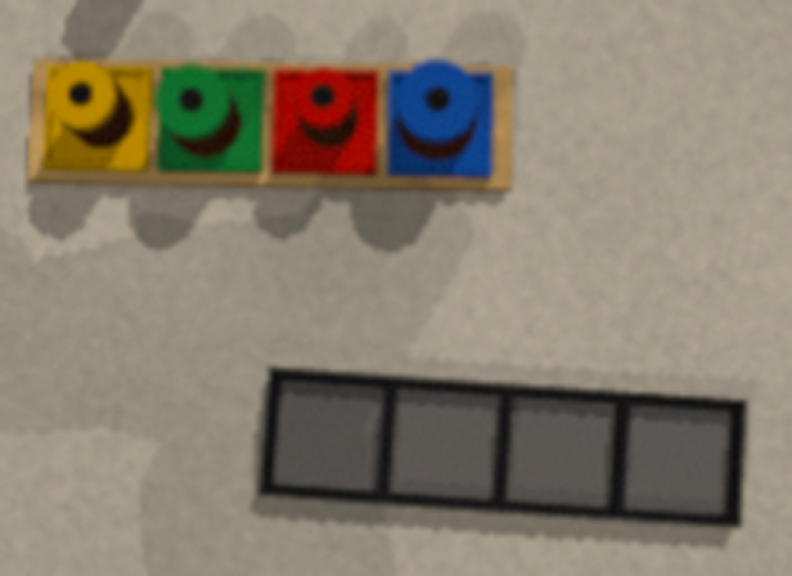

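View pics/scenec.png

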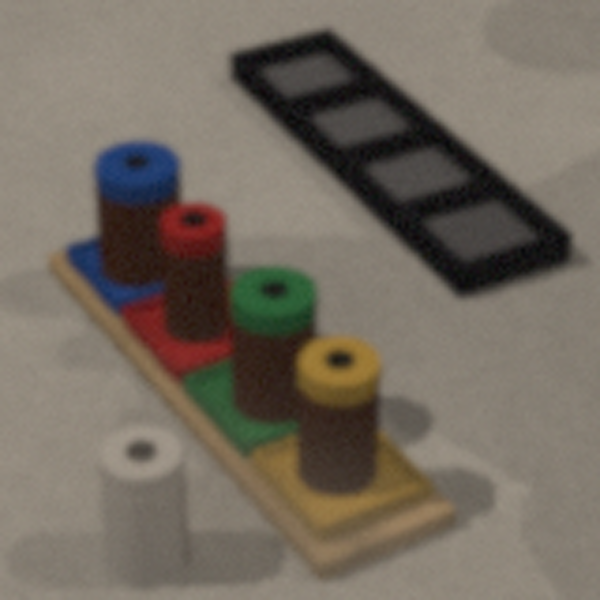

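The crops show the caps' black holes and the rack's corners clearly, and I'll triangulate those.

```bash
cat > h.py <<'E'
import numpy as np, cv2
from station import eyes, sense
from scipy.spatial.transform import Rotation as Rot
def cam(d):
    f=200/np.tan(np.radians(d["fov_y"])/2); return np.array([[f,0,d["cx"]],[0,f,d["cy"]],[0,0,1]]),np.array([d["k1"],0,0,0.])
def norm(d,uv):
    K,D=cam(d); return cv2.undistortPoints(np.array(uv,float).reshape(-1,1,2),K,D).reshape(-1,2)
def pose(d,s=None):
    if "R" in d: return np.array(d["R"]),np.array(d["t"])
    T=np.eye(4);T[:3,:3]=Rot.from_quat(s["tool_rot"]).as_matrix();T[:3,3]=s["tcp_pos"]
    M=np.linalg.inv(T@d["hand_eye"]); return M[:3,:3],M[:3,3]
def tri(a,pa,ua,b,pb,ub):
    P=[np.c_[R,t] for R,t in(pa,pb)]
    X=cv2.triangulatePoints(P[0],P[1],norm(a,ua).T.copy(),norm(b,ub).T.copy()); return (X[:3]/X[3]).T
def onz(d,p,uv,z):
    n=norm(d,uv); R,t=p; c=-R.T@t; r=np.c_[n,np.ones(len(n))]@R
    return c+r*((np.asarray(z)-c[2])/r[:,2])[:,None]
E
python3 - <<'E'
from h import *
np.set_printoptions(precision=4,suppress=True)
a=eyes.snapshot("top");b=eyes.snapshot("scene")
fa=lambda p:(np.array(p)+.5)/3.6-.5+[205,150]
fb=lambda p:(np.array(p)+.5)/3.75-.5+[275,140]
pa,pb=pose(a),pose(b)
T=fa([(81,94),(191,100),(323,96),(438,99)]);S=fb([(340,359),(274,289),(194,220),(137,162)])
X=tri(a,pa,T,b,pb,S);print("caps",X);print(onz(a,pa,T,np.full(4,X[:,2].mean())))
T=fa([(272,370),(745,402),(740,524),(262,493)]);S=fb([(462,272),(235,57),(330,32),(568,238)])
X=tri(a,pa,T,b,pb,S);print("rack",X,X.mean(0));Y=onz(a,pa,T,np.full(4,.02));print(Y,Y.mean(0));
for c in(X,Y):
  v=c[0]-c[1]+c[3]-c[2];print("yaw",np.arctan2(-v[0],v[1]),np.linalg.norm(v)/2)
F=fa([(327,438),(444,447),(559,453),(677,462)]);print("bays",onz(a,pa,F,np.full(4,.006)))
d=a["range_z"]
for u in (*T,*F): pass
T=fa([(33,62),(514,68)]);print("board",onz(a,pa,T,np.full(2,.012)))
# depth-based heights
def pc(d,p,uv):
    R,t=p;n=norm(d,uv);o=[]
    for (u,v),q in zip(np.round(uv).astype(int),n):
        z=np.median(d["range_z"][v-1:v+2,u-1:u+2]);o.append(R.T@(np.r_[q*z,z]-t))
    return np.array(o)
print("depth caps",pc(a,pa,fa([(100,80),(210,115),(335,110),(455,85)]))," floors",pc(a,pa,F))
E
```

```text
caps [[ 0.6352  0.1771  0.0824]
 [ 0.6327  0.115   0.0825]
 [ 0.636   0.0417  0.0815]
 [ 0.6352 -0.0222  0.0817]]
[[ 0.6354  0.177   0.082 ]
 [ 0.6328  0.115   0.082 ]
 [ 0.6362  0.0415  0.082 ]
 [ 0.6355 -0.0225  0.082 ]]
rack [[ 0.4872  0.0715  0.0142]
 [ 0.4719 -0.204   0.0139]
 [ 0.4013 -0.2005  0.0146]
 [ 0.4164  0.0751  0.0142]] [ 0.4442 -0.0645  0.0142]
[[ 0.487   0.0709  0.02  ]
 [ 0.4726 -0.2035  0.02  ]
 [ 0.4025 -0.2003  0.02  ]
 [ 0.4163  0.0748  0.02  ]] [ 0.4446 -0.0645  0.02  ]
yaw -0.05489391385192472 0.2760027134388265
yaw -0.051166261021649485 0.27507318413416393
bays [[ 0.4486  0.0389  0.006 ]
 [ 0.4446 -0.0295  0.006 ]
 [ 0.4421 -0.0967  0.006 ]
 [ 0.4377 -0.1658  0.006 ]]
board [[ 0.6696  0.2222  0.012 ]
 [ 0.6701 -0.0681  0.012 ]]
depth caps [[ 0.6432  0.1664  0.0834]
 [ 0.6239  0.1037  0.0847]
 [ 0.6282  0.0345  0.0831]
 [ 0.6433 -0.0318  0.0834]]  floors [[ 0.4486  0.0388  0.007 ]
 [ 0.4446 -0.0295  0.0059]
 [ 0.4421 -0.0966  0.0066]
 [ 0.4377 -0.1656  0.0074]]
```

```bash
cat > go.py <<'E'
import sys
from h import *
x,y,z=map(float,sys.argv[1:4]); s=sense(); R=Rot.from_quat(s["tool_rot"])
yt=R.apply([0,1,0]); print("d",np.round(R.inv().apply(np.array([x,y,z])-s["tcp_pos"]),4),"turn",round(np.arctan2(yt[1],yt[0]),4),"tilt",np.round(R.apply([0,0,1]),4),"q",np.round(s["q"],2),"t",s["t"])
E
python3 go.py 0.635 0.177 0.16
```

```text
d [-0.5436 -0.2513  0.0929] turn 1.241 tilt [-7.0e-04 -1.2e-03 -1.0e+00] q [ 1.06  0.53  1.43  0.    1.18 -0.18] t 0.2
```

The manual's scale: turns go in shares of pi rad. Converting my numbers, 1.241 rad is 0.395.

Request:
step_hand(segments={"motion":[[-0.15, -0.07, 0, 0.1114, 1], [-0.3, -0.14, 0, 0.2228, 1], [-0.45, -0.21, 0.03, 0.3342, 1], [-0.5436, -0.2513, 0.06, 0.395, 1], [-0.5436, -0.2513, 0.0929, 0.395, 1], [-0.5436, -0.2513, 0.0929, 0.395, 1], [-0.5436, -0.2513, 0.0929, 0.395, 1], [-0.5436, -0.2513, 0.0929, 0.395, 1], [-0.5436, -0.2513, 0.0929, 0.395, 1], [-0.5436, -0.2513, 0.0929, 0.395, 1], [-0.5436, -0.2513, 0.0929, 0.395, 1], [-0.5436, -0.2513, 0.0929, 0.395, 1], [-0.5436, -0.2513, 0.0929, 0.395, 1], [-0.5436, -0.2513, 0.0929, 0.395, 1], [-0.5436, -0.2513, 0.0929, 0.395, 1], [-0.5436, -0.2513, 0.0929, 0.395, 1]]}, grip_force=40)

```text
t: 1.8
tcp_pos: [0.6339, 0.179, 0.1607]
tool_rot: [0.706, 0.708, -0.0, -0.0]
force: [-0.2, 0.1, 0.2]
finger_gap: 1.003
gripper_force: 0.0
```

```bash
python3 go.py .635 .177 .068
python3 - <<'E'
from h import *
s=sense();d=eyes.snapshot("wrist");cv2.imwrite("pics/w1.png",d["pixels"][:,:,::-1])
E
```

```text
d [-0.0021  0.0012  0.0927] turn 0.0019 tilt [-9.e-04  3.e-04 -1.e+00] q [0.11 0.68 1.42 0.   1.04 0.1 ] t 1.8
```

View pics/w1.png

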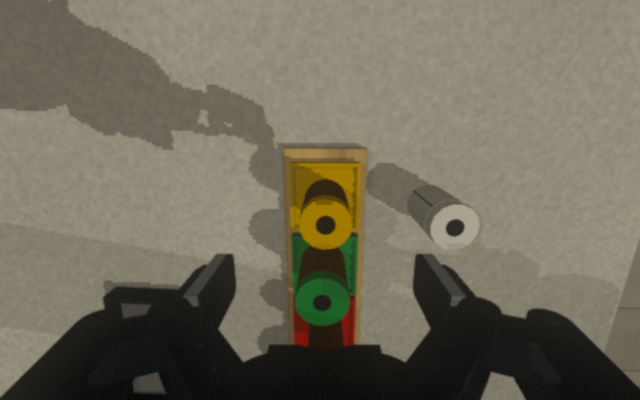

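Wrist view: yellow cap hole at (326,225), green at (321,302), white decoy at (455,228). I'll cross-check these.

```bash
python3 - <<'E'
from h import *
s=sense();d=eyes.snapshot("wrist");print(onz(d,pose(d,s),[(326,225),(321,302),(455,228)],np.array([.083,.083,.07])))
E
python3 go.py .635 .177 .068
```

```text
[[0.63669089 0.17636027 0.083     ]
 [0.63321132 0.1142949  0.083     ]
 [0.73311382 0.16948052 0.07      ]]
d [-0.0021  0.0008  0.093 ] turn 0.0023 tilt [-0.e+00  2.e-04 -1.e+00] q [0.11 0.68 1.42 0.   1.04 0.1 ] t 1.9
```

To row units: 0.002 rad is 0.0006.

Request:
step_hand(segments={"motion":[[-0.002, 0.0015, 0.04, 0.0006, 1], [-0.002, 0.0015, 0.08, 0.0006, 1], [-0.002, 0.0015, 0.094, 0.0006, 1], [-0.002, 0.0015, 0.094, 0.0006, 1], [-0.002, 0.0015, 0.094, 0.0006, 0.3], [-0.002, 0.0015, 0.094, 0.0006, 0.3], [-0.002, 0.0015, 0.094, 0.0006, 0.3], [-0.002, 0.0015, 0.094, 0.0006, 0.3], [-0.002, 0.0015, 0.094, 0.0006, 0.3], [-0.002, 0.0015, 0.094, 0.0006, 0.3]]}, grip_force=40)

```text
t: 2.9
tcp_pos: [0.6376, 0.1757, 0.0684]
tool_rot: [0.708, 0.706, 0.001, 0.001]
force: [-1.3, 0.6, 6.3]
finger_gap: 0.434
gripper_force: 40.4
```

```bash
python3 go.py .449 .0375 .0665
```

```text
d [-0.1386 -0.1884  0.0014] turn -0.0021 tilt [ 2.5e-03  4.0e-04 -1.0e+00] q [0.1  0.8  1.46 0.   0.87 0.1 ] t 2.9
```

Request:
step_hand(segments={"motion":[[0, 0, -0.04, 0, 0.3], [0, 0, -0.08, 0, 0.3], [-0.02, -0.025, -0.08, 0, 0.3], [-0.05, -0.065, -0.08, 0, 0.3], [-0.08, -0.105, -0.08, 0, 0.3], [-0.11, -0.145, -0.08, 0, 0.3], [-0.13, -0.175, -0.08, 0, 0.3], [-0.138, -0.1885, -0.08, 0, 0.3], [-0.138, -0.1885, -0.08, 0, 0.3], [-0.138, -0.1885, -0.06, 0, 0.3], [-0.138, -0.1885, -0.03, 0, 0.3], [-0.138, -0.1885, 0, 0, 0.3]]})

```text
t: 4.1
tcp_pos: [0.451, 0.0379, 0.0662]
tool_rot: [0.708, 0.706, 0.002, 0.002]
force: [1.0, 0.5, -1.4]
finger_gap: 0.432
gripper_force: 40.7
```

```bash
python3 go.py .449 .0375 .058
```

```text
d [-0.0004 -0.0021  0.0081] turn -0.0018 tilt [ 5.8e-03 -8.0e-04 -1.0e+00] q [-0.16  0.65  2.01  0.    0.47 -0.16] t 4.1
```

Request:
step_hand(segments={"motion":[[0, -0.002, 0.004, 0, 0.3], [0, -0.002, 0.0075, 0, 0.3], [0, -0.002, 0.0085, 0, 0.3], [0, -0.002, 0.0085, 0, 0.3]]})

```text
t: 4.5
tcp_pos: [0.4471, 0.0379, 0.0588]
tool_rot: [0.708, 0.706, 0.001, 0.001]
force: [-1.0, 0.5, -1.7]
finger_gap: 0.436
gripper_force: 40.7
```

```bash
python3 go.py .449 .0375 .057
```

```text
d [-0.0004  0.0019  0.0018] turn -0.0017 tilt [ 2.5e-03 -4.0e-04 -1.0e+00] q [-0.17  0.67  2.02  0.    0.45 -0.16] t 4.5
```

Request:
step_hand(segments={"motion":[[0, 0.001, 0.002, 0, 0.3], [0, 0.001, 0.0025, 0, 0.3], [0, 0.001, 0.0025, 0, 1], [0, 0.001, 0.0025, 0, 1], [0, 0.001, 0.0025, 0, 1], [0, 0.001, 0.0025, 0, 1], [0, 0.001, -0.01, 0, 1], [0, 0.001, -0.04, 0, 1], [0, 0.001, -0.08, 0, 1], [0, 0.001, -0.1, 0, 1]]})

```text
t: 5.5
tcp_pos: [0.4477, 0.0378, 0.1601]
tool_rot: [0.708, 0.706, 0.001, 0.001]
force: [0.7, -0.7, -0.4]
finger_gap: 1.003
gripper_force: 0.0
```

```bash
python3 go.py .633 .1147 .16
python3 - <<'E'
from h import *
d=eyes.snapshot("top");cv2.imwrite("pics/t2.png",cv2.resize(d["pixels"][150:310,205:425,::-1],None,fx=3.6,fy=3.6,interpolation=cv2.INTER_CUBIC))
E
```

```text
d [0.0773 0.1851 0.0006] turn -0.002 tilt [ 2.8e-03 -5.0e-04 -1.0e+00] q [-0.17  0.45  1.96  0.    0.73 -0.16] t 5.5
```

View pics/t2.png

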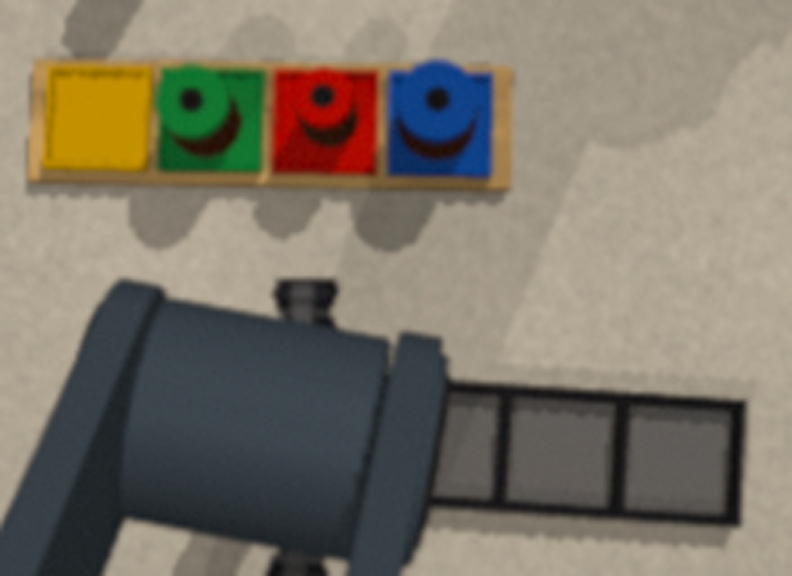

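The yellow cradle is empty, and the arm hides bay 1 at (327,438). Next is green. I'll check yellow once the arm is clear.

Request:
step_hand(segments={"motion":[[0.015, 0.035, 0, 0, 1], [0.035, 0.08, 0, 0, 1], [0.055, 0.125, 0, 0, 1], [0.07, 0.165, 0, 0, 1], [0.077, 0.185, 0, 0, 1], [0.077, 0.185, 0, 0, 1], [0.077, 0.185, 0, 0, 1]]})

```text
t: 6.25
tcp_pos: [0.6307, 0.1145, 0.1566]
tool_rot: [0.708, 0.707, -0.001, -0.001]
force: [-0.0, -0.5, -0.3]
finger_gap: 0.996
gripper_force: 0.0
```

```bash
python3 go.py .633 .1147 .068
python3 - <<'E'
from h import *
d=eyes.snapshot("top");cv2.imwrite("pics/t3.png",cv2.resize(d["pixels"][150:310,205:425,::-1],None,fx=3.6,fy=3.6,interpolation=cv2.INTER_CUBIC))
E
```

```text
d [0.0002 0.0026 0.0886] turn -0.0016 tilt [-3.4e-03 -2.0e-04 -1.0e+00] q [ 0.01  0.66  1.47 -0.    1.01  0.01] t 6.25
```

View pics/t3.png

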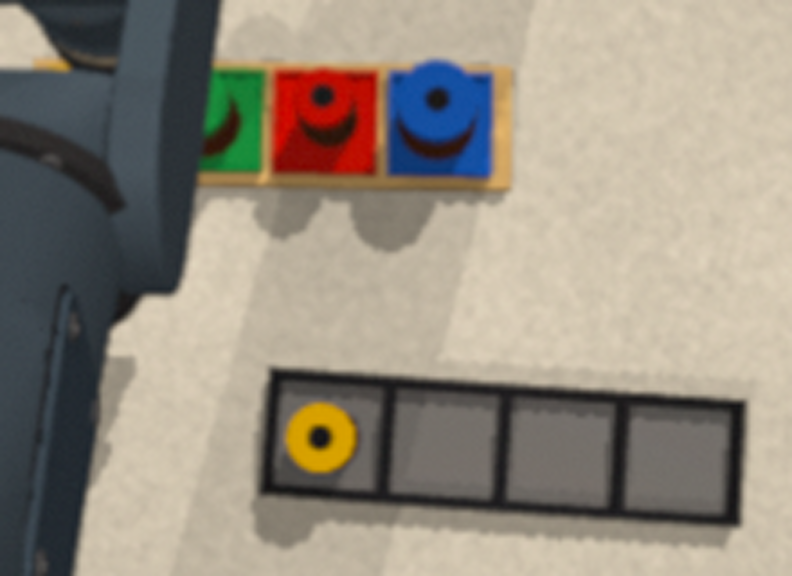

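Yellow stands upright in bay 1, hole at (319,437). Now I'll grasp green.

Request:
step_hand(segments={"motion":[[0, 0.001, 0.04, 0, 1], [0, 0.001, 0.08, 0, 1], [0, 0.001, 0.091, 0, 1], [0, 0.001, 0.091, 0, 1], [0, 0.001, 0.091, 0, 0.3], [0, 0.001, 0.091, 0, 0.3], [0, 0.001, 0.091, 0, 0.3], [0, 0.001, 0.091, 0, 0.3], [0, 0.001, 0.091, 0, 0.3], [0, 0.001, 0.091, 0, 0.3]]})

```text
t: 7.3
tcp_pos: [0.6342, 0.1145, 0.069]
tool_rot: [0.708, 0.706, 0.001, 0.001]
force: [-0.7, 0.2, 6.6]
finger_gap: 0.479
gripper_force: 40.9
```

```bash
python3 go.py .4455 -.0303 .068
```

```text
d [-0.1452 -0.1884  0.0005] turn -0.0018 tilt [ 2.9e-03 -1.0e-04 -1.0e+00] q [ 0.01  0.79  1.51 -0.    0.84  0.01] t 7.3
```

Request:
step_hand(segments={"motion":[[0, 0, -0.04, 0, 0.3], [0, 0, -0.08, 0, 0.3], [-0.02, -0.025, -0.08, 0, 0.3], [-0.05, -0.065, -0.08, 0, 0.3], [-0.08, -0.105, -0.08, 0, 0.3], [-0.11, -0.145, -0.08, 0, 0.3], [-0.135, -0.175, -0.08, 0, 0.3], [-0.145, -0.189, -0.08, 0, 0.3], [-0.145, -0.189, -0.08, 0, 0.3], [-0.145, -0.189, -0.06, 0, 0.3], [-0.145, -0.189, -0.03, 0, 0.3], [-0.145, -0.189, 0, 0, 0.3], [-0.145, -0.189, 0.005, 0, 0.3], [-0.145, -0.189, 0.0075, 0, 0.3], [-0.145, -0.189, 0.0075, 0, 0.3]]})

```text
t: 8.8
tcp_pos: [0.4448, -0.03, 0.0599]
tool_rot: [0.708, 0.707, 0.0, 0.001]
force: [0.3, -0.3, -1.3]
finger_gap: 0.48
gripper_force: 41.3
```

```bash
python3 go.py .4455 -.0303 .058
```

```text
d [-0.0003  0.0007  0.0019] turn -0.0014 tilt [ 1.5e-03 -5.0e-04 -1.0e+00] q [-0.32  0.67  2.02  0.    0.45 -0.32] t 8.8
```

Request:
step_hand(segments={"motion":[[0, 0, 0.002, 0, 0.3], [0, 0, 0.0028, 0, 0.3], [0, 0, 0.0028, 0, 1], [0, 0, 0.0028, 0, 1], [0, 0, 0.0028, 0, 1], [0, 0, 0.0028, 0, 1], [0, 0, -0.01, 0, 1], [0, 0, -0.04, 0, 1], [0, 0, -0.08, 0, 1], [0, 0, -0.1, 0, 1], [0, 0, -0.1, 0, 1]]})

```text
t: 9.9
tcp_pos: [0.4455, -0.0306, 0.162]
tool_rot: [0.708, 0.706, 0.002, 0.003]
force: [0.6, -1.3, -0.1]
finger_gap: 1.002
gripper_force: 0.0
```

```bash
python3 go.py .636 .0415 .16
```

```text
d [0.0725 0.1903 0.003 ] turn -0.0019 tilt [ 0.0063 -0.0021 -1.    ] q [-0.32  0.45  1.96  0.    0.72 -0.32] t 9.9
```

Request:
step_hand(segments={"motion":[[0.015, 0.04, 0, 0, 1], [0.035, 0.085, 0, 0, 1], [0.055, 0.13, 0, 0, 1], [0.068, 0.17, 0, 0, 1], [0.0725, 0.191, 0, 0, 1], [0.0725, 0.191, 0, 0, 1], [0.0725, 0.191, 0, 0, 1], [0.0725, 0.191, 0, 0, 1]]})

```text
t: 10.7
tcp_pos: [0.6328, 0.0418, 0.1582]
tool_rot: [0.708, 0.706, -0.001, -0.002]
force: [-0.4, -0.8, -0.8]
finger_gap: 1.005
gripper_force: 0.0
```

```bash
python3 go.py .636 .0415 .068
python3 - <<'E'
from h import *
s=sense();d=eyes.snapshot("wrist");cv2.imwrite("pics/w4.png",d["pixels"][:,:,::-1])
d=eyes.snapshot("top");cv2.imwrite("pics/t4.png",cv2.resize(d["pixels"][150:310,205:425,::-1],None,fx=3.6,fy=3.6,interpolation=cv2.INTER_CUBIC))
E
```

```text
d [-0.0003  0.0036  0.0902] turn -0.0025 tilt [-4.2e-03  3.0e-04 -1.0e+00] q [-0.11  0.65  1.49 -0.    1.   -0.11] t 10.7
```

View pics/t4.png

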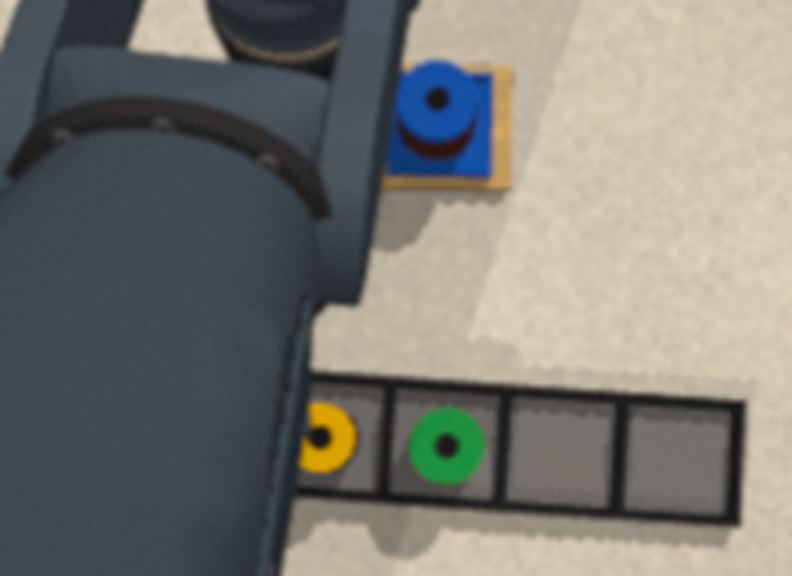

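Green stands in bay 2, hole at (447,446). Now red.

Request:
step_hand(segments={"motion":[[0, 0.001, 0.04, 0, 1], [0, 0.001, 0.08, 0, 1], [0, 0.001, 0.091, 0, 1], [0, 0.001, 0.091, 0, 1], [0, 0.001, 0.091, 0, 0.2], [0, 0.001, 0.091, 0, 0.2], [0, 0.001, 0.091, 0, 0.2], [0, 0.001, 0.091, 0, 0.2], [0, 0.001, 0.091, 0, 0.2], [0, 0.001, 0.091, 0, 0.2], [0, 0.001, 0.091, 0, 0.2]]})

```text
t: 11.9
tcp_pos: [0.6368, 0.0419, 0.0701]
tool_rot: [0.708, 0.706, 0.001, 0.001]
force: [-0.9, -0.0, 6.9]
finger_gap: 0.387
gripper_force: 39.4
```

```bash
python3 go.py .4419 -.0983 .068
```

```text
d [-0.1406 -0.1947  0.0017] turn -0.0019 tilt [ 2.3e-03 -3.0e-04 -1.0e+00] q [-0.11  0.78  1.53 -0.    0.83 -0.11] t 11.9
```

Request:
step_hand(segments={"motion":[[0, 0, -0.04, 0, 0.2], [0, 0, -0.08, 0, 0.2], [-0.02, -0.025, -0.08, 0, 0.2], [-0.05, -0.065, -0.08, 0, 0.2], [-0.08, -0.105, -0.08, 0, 0.2], [-0.11, -0.145, -0.08, 0, 0.2], [-0.132, -0.178, -0.08, 0, 0.2], [-0.1405, -0.1945, -0.08, 0, 0.2], [-0.1405, -0.1945, -0.08, 0, 0.2], [-0.1405, -0.1945, -0.06, 0, 0.2], [-0.1405, -0.1945, -0.03, 0, 0.2], [-0.1405, -0.1945, 0, 0, 0.2], [-0.1405, -0.1945, 0.005, 0, 0.2], [-0.1405, -0.1945, 0.0075, 0, 0.2], [-0.1405, -0.1945, 0.0075, 0, 0.2]]})

```text
t: 13.4
tcp_pos: [0.4422, -0.0981, 0.0614]
tool_rot: [0.708, 0.707, 0.0, 0.001]
force: [-0.1, -0.4, -0.7]
finger_gap: 0.387
gripper_force: 40.1
```

```bash
python3 go.py .4419 -.0983 .059
```

```text
d [-0.0002 -0.0003  0.0024] turn -0.0014 tilt [ 1.3e-03 -6.0e-04 -1.0e+00] q [-0.47  0.66  2.01  0.    0.47 -0.46] t 13.4
```

Request:
step_hand(segments={"motion":[[0, 0, 0.002, 0, 0.2], [0, 0, 0.0028, 0, 0.2], [0, 0, 0.0028, 0, 1], [0, 0, 0.0028, 0, 1], [0, 0, 0.0028, 0, 1], [0, 0, 0.0028, 0, 1], [0, 0, -0.01, 0, 1], [0, 0, -0.04, 0, 1], [0, 0, -0.08, 0, 1], [0, 0, -0.1, 0, 1], [0, 0, -0.1, 0, 1]]})

```text
t: 14.5
tcp_pos: [0.4428, -0.0988, 0.1634]
tool_rot: [0.708, 0.706, 0.001, 0.003]
force: [-0.6, 0.5, -0.4]
finger_gap: 0.999
gripper_force: 0.0
```

```bash
python3 go.py .6355 -.0223 .16
```

```text
d [0.0769 0.1925 0.0044] turn -0.0019 tilt [ 0.0059 -0.003  -1.    ] q [-0.47  0.45  1.95  0.    0.74 -0.46] t 14.5
```

Request:
step_hand(segments={"motion":[[0.015, 0.04, 0, 0, 1], [0.035, 0.085, 0, 0, 1], [0.055, 0.13, 0, 0, 1], [0.07, 0.17, 0.002, 0, 1], [0.0767, 0.1925, 0.003, 0, 1], [0.0767, 0.1925, 0.003, 0, 1], [0.0767, 0.1925, 0.003, 0, 1], [0.0767, 0.1925, 0.003, 0, 1]]})

```text
t: 15.3
tcp_pos: [0.6319, -0.022, 0.1567]
tool_rot: [0.708, 0.706, -0.001, -0.002]
force: [-0.4, 0.3, -0.1]
finger_gap: 0.999
gripper_force: 0.0
```

```bash
python3 go.py .6355 -.0223 .068
python3 - <<'E'
from h import *
d=eyes.snapshot("scene");cv2.imwrite("pics/s5.png",cv2.resize(d["pixels"][140:300,275:435,::-1],None,fx=3.75,fy=3.75,interpolation=cv2.INTER_CUBIC))
E
```

```text
d [-0.0004  0.004   0.0887] turn -0.0026 tilt [-3.7e-03  6.0e-04 -1.0e+00] q [-0.21  0.65  1.49 -0.    1.   -0.21] t 15.3
```

View pics/s5.png

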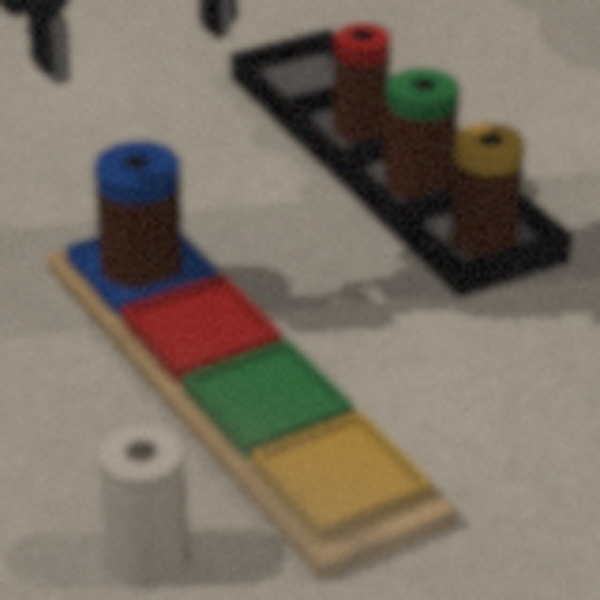

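Red (362,40), green (424,88) and yellow (490,140) all stand in their bays. Blue is next.

Request:
step_hand(segments={"motion":[[0, 0.001, 0.04, 0, 1], [0, 0.001, 0.08, 0, 1], [0, 0.001, 0.09, 0, 1], [0, 0.001, 0.09, 0, 1], [0, 0.001, 0.09, 0, 0.35], [0, 0.001, 0.09, 0, 0.35], [0, 0.001, 0.09, 0, 0.35], [0, 0.001, 0.09, 0, 0.35], [0, 0.001, 0.09, 0, 0.35], [0, 0.001, 0.09, 0, 0.35]]})

```text
t: 16.35
tcp_pos: [0.6361, -0.0221, 0.0701]
tool_rot: [0.708, 0.706, 0.001, 0.002]
force: [-0.1, -0.5, 6.8]
finger_gap: 0.531
gripper_force: 41.3
```

```bash
python3 go.py .4383 -.1662 .068
```

```text
d [-0.1445 -0.1975  0.0016] turn -0.0018 tilt [ 3.4e-03 -9.0e-04 -1.0e+00] q [-0.21  0.78  1.53 -0.    0.83 -0.21] t 16.35
```

Request:
step_hand(segments={"motion":[[0, 0, -0.04, 0, 0.35], [0, 0, -0.08, 0, 0.35], [-0.02, -0.025, -0.08, 0, 0.35], [-0.05, -0.065, -0.08, 0, 0.35], [-0.08, -0.105, -0.08, 0, 0.35], [-0.11, -0.145, -0.08, 0, 0.35], [-0.135, -0.18, -0.08, 0, 0.35], [-0.1445, -0.1975, -0.08, 0, 0.35], [-0.1445, -0.1975, -0.08, 0, 0.35], [-0.1445, -0.1975, -0.06, 0, 0.35], [-0.1445, -0.1975, -0.03, 0, 0.35], [-0.1445, -0.1975, 0, 0, 0.35], [-0.1445, -0.1975, 0.005, 0, 0.35], [-0.1445, -0.1975, 0.0075, 0, 0.35], [-0.1445, -0.1975, 0.0075, 0, 0.35]]})

```text
t: 17.85
tcp_pos: [0.4381, -0.166, 0.061]
tool_rot: [0.708, 0.707, 0.0, 0.001]
force: [0.3, 1.1, -1.6]
finger_gap: 0.527
gripper_force: 41.5
```

```bash
python3 go.py .4383 -.1662 .059
```

```text
d [-0.0002  0.0002  0.002 ] turn -0.0012 tilt [ 1.3e-03 -9.0e-04 -1.0e+00] q [-0.6   0.67  1.97  0.    0.5  -0.6 ] t 17.85
```

Request:
step_hand(segments={"motion":[[0, 0, 0.002, 0, 0.35], [0, 0, 0.0026, 0, 0.35], [0, 0, 0.0026, 0, 1], [0, 0, 0.0026, 0, 1], [0, 0, 0.0026, 0, 1], [0, 0, 0.0026, 0, 1], [0, 0, -0.01, 0, 1], [0, 0, -0.04, 0, 1], [0, 0, -0.08, 0, 1], [0, 0, -0.12, 0, 1], [0.03, 0.04, -0.12, 0, 1], [0.06, 0.08, -0.12, 0, 1], [0.1, 0.12, -0.12, 0, 1], [0.14, 0.16, -0.12, 0, 1], [0.17, 0.2, -0.12, 0, 1], [0.2, 0.22, -0.12, 0, 1], [0.23, 0.22, -0.12, 0, 1], [0.26, 0.22, -0.12, 0, 1], [0.26, 0.22, -0.12, 0, 1], [0.26, 0.22, -0.12, 0, 1]]})

```text
t: 19.85
tcp_pos: [0.6571, 0.0942, 0.18]
tool_rot: [0.707, 0.707, -0.001, -0.0]
force: [0.4, -0.3, 0.6]
finger_gap: 0.997
gripper_force: 0.0
```

```bash
python3 - <<'E'
from h import *
d=eyes.snapshot("top");cv2.imwrite("pics/t6.png",cv2.resize(d["pixels"][150:310,205:425,::-1],None,fx=3.6,fy=3.6,interpolation=cv2.INTER_CUBIC))
d=eyes.snapshot("scene");cv2.imwrite("pics/s6.png",cv2.resize(d["pixels"][140:300,275:435,::-1],None,fx=3.75,fy=3.75,interpolation=cv2.INTER_CUBIC))
E
```

```text
(no output)
```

View pics/t6.png

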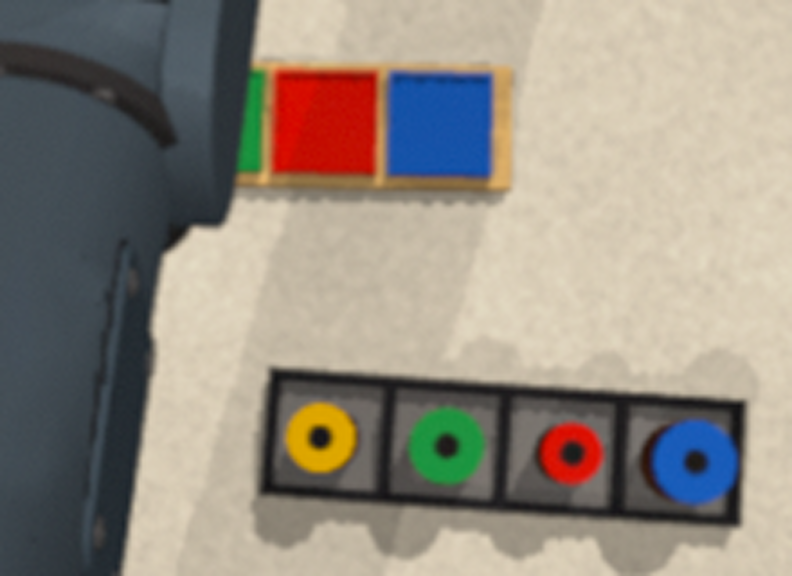

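View pics/s6.png

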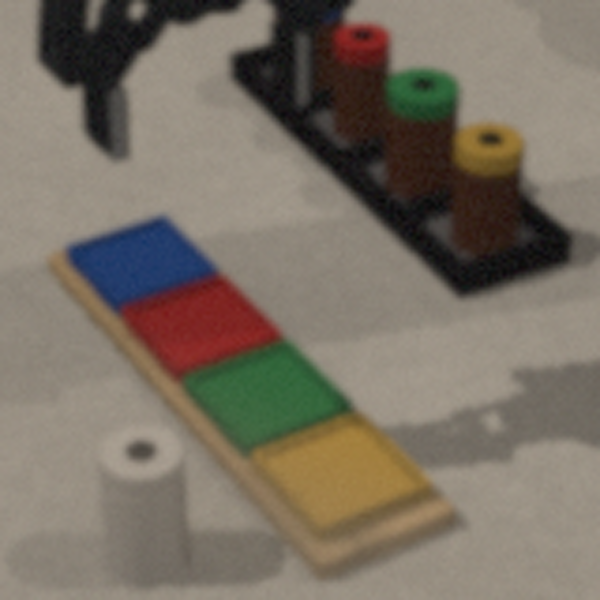

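All four drums stand in the rack in order, with cap holes at (320,437), (447,446), (571,454) and (695,462). Before handing in, I'll check their centres in the rack frame.

```bash
python3 - <<'E'
from h import *
np.set_printoptions(precision=4,suppress=True)
a=eyes.snapshot("top");fa=lambda p:(np.array(p)+.5)/3.6-.5+[205,150]
X=onz(a,pose(a),fa([(320,437),(447,446),(571,454),(695,462)]),np.full(4,.072))-[.4437,-.0638,0]
c,s=np.cos(-.053),np.sin(-.053);print(X[:,:2]@np.array([[c,-s],[s,c]]))
n=sense();print(n["tcp_pos"],n["qd"].max())
E
```

```text
[[-0.0006  0.1029]
 [-0.0006  0.0335]
 [-0.0004 -0.0343]
 [-0.0004 -0.1023]]
[0.6576 0.0924 0.1804] 0.0030594379047124685
```

```bash
python3 -c "
from station import job
print(job.sign_off())"
```

```text
the job is handed in; nothing more can be done
None
```

The job is handed in at about 20 s: yellow, green, red and blue stand upright and released in bays 1 to 4, the same order as on the board, and their centres measure within about 1 mm of the bay centres.

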